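# Dispense a coverslip box with the spring-return slider

## Task

Dispense one coverslip box from the dispenser with the blue grip: slide the blue grip forward to its far stop, then let go of it there so that the spring snaps it back home, and leave the box lying in the outlet tray. Leave the orange dispenser alone.

Things in the scene. Friction and masses are not known exactly. Their poses are not given: they have to be found in the camera images.
- blue_dispenser: White and aluminium dispenser, fixed to the worktop, 166 x 52 mm, roof 30 mm high: a covered channel (slot in the roof) with an open outlet tray at its far end. Of two alike, the one with the BLUE grip. Origin: underside (worktop), centre line; x runs along the channel to the tray, away from the robot (turned at most 0.4 rad), y left, z up. Grip centre, slider home: x = -50 mm, y = 0.
- blue_slider (a joint): Travel of the blue grip, m: 0 home, 0.050 far stop, along the dispenser's +x. The grip is a fin 30 mm long (x), 14 mm thick (y), from z = 34 to 66 mm over the worktop. It moves a pusher that shoves the box out; only a full stroke clears the mouth. Spring return: 1.5 N starts it, 6 N holds it at the stop; let go, it is home in about 0.3 s.
- blue_box: Clear coverslip box with white label, 30 x 34 x 17 mm, about 30 g, lying loose in the blue dispenser's channel ahead of the pusher. Origin: centre of its underside; x, z along the dispenser's x, z. Outlet tray (dispenser frame): x = 28 to 82 mm, 42 mm wide inside, floor z = 4 mm, side walls to 12 mm, end lip to 14 mm.
- orange_slider (a joint): Travel of the orange grip of the other, like dispenser beside it (must stay home): 0 = home, 0.050 m = far stop.
Things that resemble listed ones, but are neither listed nor needed, are in the scene too. Leave any green or red look-alike of the blue_box alone.

How it is judged (in metres and radians):
On the way, in this order (a step that is already met when the one before it is completed fails the run):
1. the blue grip is slid forward to its far stop (at least 44 of 50 mm) (value of joint blue_slider above 0.044 m).
2. the blue slider snaps back freely: it passes between 35 and 4 mm of travel, running home faster than 0.08 m/s with no finger on it (value of joint blue_slider between 0.004 and 0.035 m and velocity of joint blue_slider below -0.08 m/s and contact force between the fingers and blue_dispenser below 0.2 N).
At the end, for the whole second after the job is handed in: The blue slider is home (under 5 mm of travel), and the coverslip box lies still and flat in the blue dispenser's outlet tray (its centre 39 to 75 mm ahead of the dispenser's origin, within 15 mm of the centre line, tilted under 10 degrees) (value of joint blue_slider below 0.005 m and linear speed of blue_box below 0.02 m/s and x of blue_box in the frame of blue_dispenser between 0.039 and 0.075 m and y of blue_box in the frame of blue_dispenser between -0.015 and 0.015 m and z of blue_box in the frame of blue_dispenser below 0.012 m and angle between blue_box's own z axis and vertical below 0.17 rad); the robot touches nothing.
It fails at once if the orange slider is moved more than 10 mm (value of joint orange_slider above 0.01 m).
It also fails if it takes over 29 s, if anything falls off the work surface, if the arm or the gripper's body presses on something with over 40 N, if the wrist force passes 120 N, or if a joint passes its speed limit or range.

## Robot

A 7-joint arm with a two-finger parallel gripper is mounted at the origin on a cart in front of the work surface, level with it; the furniture and walls round the work are solid. World frame = base frame: x ahead of the robot, y to its left, z up, the work surface at z = 0. Lengths are in m, angles in degrees, forces in N, time in s.
With the tool pointing down it reaches from about 0.4 to 0.85 m from the base axis. Payload 10.4 kg.
Tool frame: the origin (TCP) lies midway between the tips of the shut fingers; the grasp point (between the pads) lies behind it (ctrl.pinch_z is the z of the grasp point in the tool frame, in m); z points along the fingers, y is the line along which they close (so a half turn about z gives the same grasp; the last joint's range is limited). The gripper opens to 87 mm and grips with 3 to 60 N. Pads are 19 mm wide; open, the fingers measure 117 mm over their backs; the gripper's body (75 mm by 190 mm) begins 51 mm behind the grasp point.
Start: joints at [-66.612, 19.034, -3.707, 83.658, 1.238, 77.344, -5.071], TCP at [0.261, 0.568, 0.223] pointing down, gripper open.
Joint ranges: [-148.97, 148.97], [-28.65, 121.19], [-84.17, 76.75], [9.2, 138.47], [-72.65, 252.65], [3.7, 117.97], [-149.18, 149.18]. Speed limits (degrees/s): [127.2, 127.2, 159.86, 159.86, 180, 180, 180].

## Interface

Orientations are given as a 3x3 rotation matrix whose columns are the frame's x, y, z axes.
In Python, from bench import ctrl, claw, viewer, nets gives the robot as it stands. The module is installed in compiled form; this text tells all that it offers. Calls block until the motion is done:
- ctrl.reach(position, orientation): joint-space move of the TCP to a pose.
- ctrl.move_l(position, vel=0.15, frame=None, max_force=None): straight line of the TCP; frame=None keeps the orientation; vel is the mean speed in m/s. With max_force (N) it stops when the force on the tool has changed by that much, and returns True; else False.
- ctrl.move_joints(angles): joint-space move.
- claw.gripper_to(opening): finger opening in m; the grip force is fixed at half the most; returns when the fingers have stopped.
- ctrl.sleep(seconds).
- ctrl.inverse_kinematics(position, orientation): joint angles nearest the present ones, or None.
- ctrl.read_state(): the state.
- viewer.grab_frame(name): name is "scene" or "top"; returns a dict with "frame" (384x512x3 uint8, blue, green, red), "depth" (384x512 float32, m along the optical axis (not along the pixel's ray), 0 where there is no reading), "camera_matrix" (3x3 intrinsics, pixels), "k1" (the pictures are not rectified: a ray, as slopes to the right and down, at radius r is drawn at 1 + k1 r^2 times it, then the intrinsics apply), "extrinsics" (4x4, takes a point from camera to world coordinates). Camera axes: x right, y down, z forward; pixel columns grow to the right and rows downward; lengths in m; the calibration is good to about 2 mm. A picture is of the moment at which its call begins.
A pose or a line that the arm cannot do raises ctrl.Unreachable and nothing moves.
- ctrl.finish_job(): hands the job in; it is judged then, once.
Trained networks look in a picture, given as the dict that the camera call returned (one of the last four; its "shot" number tells which), for a name from the list of things; names that differ only in an ending like _2 or _b are one class to them, and where a whole thing is asked for, a point or a joint stands for the part that bears it (a point fixed in the world has none). Each returns a list of dicts, best first, with "confidence" (0 to 1); they miss things now and then, are a little off and sometimes report something else, mostly with a low value. They report only what shows in the picture. A call takes as long as a camera call. They do not tell look-alikes from the thing itself.
- nets.outline_of(thing, picture): "mask" (384x512 bool, what is visible of it) and "centre" ([column, row] in pixels, amid what is visible of it).
- nets.place_of(thing, picture): "centre" ([column, row] in pixels: a listed point, or the origin of a listed thing).
The state is a dict: "t": time; "joints": joint angles; "joint_vel": joint speeds; "joint_torque": joint torques, N m; "tool_pos": TCP position; "orientation": TCP orientation; "wrist_force": force on the tool from outside, world axes, zero at the start; "wrist_torque": the same for the moment, N m; "width": finger opening in m; "finger_force": force on a finger pad.
Only numpy, scipy, OpenCV 4.12 (cv2) and the standard library are available. Lean on these libraries where they do the work, as an engineer would, in place of code of your own. Each camera call takes 0.05 s, during which the arm holds its last target. There are 200 camera calls.

## Working session

There is one attempt and no reset: what is moved stays moved. The work goes in short steps, each a Python script; the robot and the scene stay as the last script left them, time stands still between calls to the robot, and variables do not carry over. Pictures are saved under pics/ and viewed, at most 10 in all, crops included, and the job is handed in when it is done.

```bash
mkdir -p pics
cat > h.py <<'E'
import numpy as np, cv2
from bench import ctrl, claw, viewer, nets
def cloud(p):
    K=np.array(p["camera_matrix"]);k=p["k1"];d=p["depth"]
    v,u=np.mgrid[:384,:512]
    a=cv2.undistortPoints(np.stack([u,v],-1).reshape(-1,1,2).astype(np.float64),K,np.array([k,0,0,0.])).reshape(384,512,2)
    c=np.dstack([a[...,0]*d,a[...,1]*d,d])
    E=np.array(p["extrinsics"]); w=c@E[:3,:3].T+E[:3,3]; w[d<=0]=np.nan
    return w
E
python3 - <<'E'
from h import *
for n in ("scene","top"):
    p=viewer.grab_frame(n); cv2.imwrite(f"pics/{n}0.png",p["frame"]); w=cloud(p)
    print(n,p["extrinsics"])
    for t in ("blue_dispenser","blue_slider","blue_box"):
        for r in nets.place_of(t,p): 
            c,rr=map(int,r["centre"]); print(t,r["confidence"],c,rr,w[rr,c])
    hsv=cv2.cvtColor(p["frame"],cv2.COLOR_BGR2HSV)
    for nm,lo,hi in(("blue",(95,120,50),(130,255,255)),("orange",(5,140,80),(20,255,255))):
        m=cv2.inRange(hsv,lo,hi); N,L,S,C=cv2.connectedComponentsWithStats(m)
        for i in range(1,N):
            if S[i,4]>25:
                q=w[L==i]; print(nm,C[i],S[i,4],np.nanmedian(q,0),np.nanmin(q,0),np.nanmax(q,0))
E
```

```text
scene [[ 0.88841541 -0.33358271  0.31534209  0.15808333]
 [-0.45882387 -0.6663988   0.5877017  -0.66684579]
 [ 0.01409647 -0.66680973 -0.74509468  0.8667646 ]
 [ 0.          0.          0.          1.        ]]
blue_dispenser 0.83 264 231 [ 0.48916174 -0.12116206  0.02702409]Traceback (most recent call last):
  File "<stdin>", line 6, in <module>
ValueError: it knows: blue_box, blue_dispenser
```

Run:
```python
from h import *
for n in ("scene","top"):
    p=viewer.grab_frame(n); cv2.imwrite(f"pics/{n}0.png",p["frame"]); w=cloud(p); np.save(f"{n}.npy",w)
    for t in ("blue_dispenser","blue_box"):
        for r in nets.place_of(t,p): 
            c,rr=map(int,r["centre"]); print(t,r["confidence"],c,rr,w[rr,c])
    hsv=cv2.cvtColor(p["frame"],cv2.COLOR_BGR2HSV)
    for nm,lo,hi in(("blue",(95,120,50),(130,255,255)),("orange",(5,140,80),(20,255,255))):
        m=cv2.inRange(hsv,lo,hi); N,L,S,C=cv2.connectedComponentsWithStats(m)
        for i in range(1,N):
            if S[i,4]>25:
                q=w[L==i]; print(nm,C[i],S[i,4],np.nanmedian(q,0),np.nanmin(q,0),np.nanmax(q,0))
a,b=cv2.imread("pics/scene0.png"),cv2.imread("pics/top0.png")
cv2.imwrite("pics/both.png",cv2.resize(np.vstack([a,b]),(400,600)) if 0 else cv2.resize(np.hstack([a,b]),(800,300)))
```

```text
blue_dispenser 0.89 263 230 [ 0.48804857 -0.1186684   0.02824997]
blue_box 0.82 271 269 [ 0.45868781 -0.20752158  0.02047018]
blue_box 0.67 249 192 [ 5.16052219e-01 -1.32967967e-04  1.62304095e-02]
blue_box 0.6 264 225 [ 0.49588402 -0.10857554  0.02936923]
blue [432.0177305   20.95744681] 564 [ 0.81987738 -0.11024759  0.43127888] [ 0.8162017  -0.12349869  0.38480584] [ 0.82639138 -0.09311782  0.47724635]
blue [422.46153846  52.61538462] 52 [ 0.82005985 -0.10894786  0.36563113] [ 0.8166556  -0.12163437  0.35993165] [ 0.82339749 -0.09397952  0.37057214]
blue [226.20780712  94.96670494] 871 [0.6127474  0.33267065 0.02762427] [ 0.57524482  0.2945651  -0.00563016] [0.70169433 0.45668359 0.08562466]
blue [508.10457516  96.30718954] 153 [ 0.81953421 -0.30410711  0.39852566] [ 0.81646816 -0.31865343  0.38535255] [ 0.83062172 -0.29184464  0.42748114]
blue [285.15011416 110.76712329] 1752 [0.72546229 0.20828969 0.01647442] [ 0.68475295  0.11703527 -0.00451091] [0.81992037 0.35489545 0.06637901]
blue [503.89583333 116.10416667] 96 [ 0.81991887 -0.3129131   0.365342  ] [ 0.81675205 -0.32703055  
[... 1592 characters left out ...]
5 -0.3749507   0.03605749] [ 0.58124895 -0.3841018   0.03219963] [ 0.59778151 -0.36731451  0.03959556]
blue [325.51079137 219.56834532] 139 [ 0.45361167 -0.10702204  0.06580151] [ 0.43988598 -0.11601884  0.04406429] [ 0.46895257 -0.09892966  0.06960288]
blue [441.73469388 247.07755102] 245 [ 0.39941229 -0.32231187  0.01208286] [ 0.37883375 -0.3478819  -0.00227996] [ 0.41950185 -0.29911199  0.01860226]
orange [461.         202.35135135] 37 [ 0.47699992 -0.34797869  0.04001332] [ 0.47334677 -0.36011673  0.03501003] [ 0.487761   -0.34252328  0.05169123]
orange [171.60479042 218.07185629] 167 [0.46307401 0.15325713 0.06587779] [0.44783708 0.14656387 0.04163429] [0.47694562 0.16383535 0.06945909]
```

View pics/top0.png

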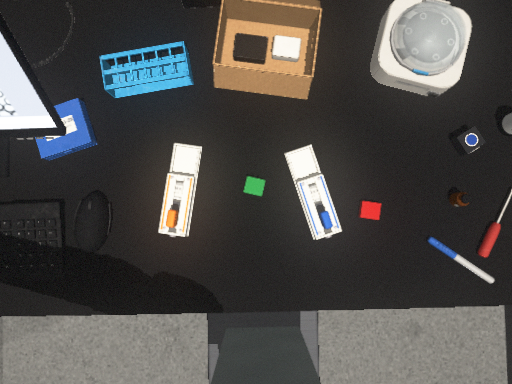

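View pics/scene0.png

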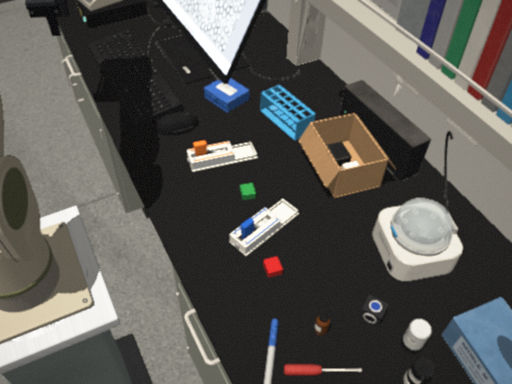

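The top view shows the blue dispenser from its rear at (328,237) to its tray at (301,160), with the grip at (325,219). The orange dispenser is at (180,190), well clear to the left. Next I'll measure yaw and move above the grip.

Run:
```python
from h import *
img=cv2.imread("pics/top0.png"); w=np.load("top.npy")
g=cv2.cvtColor(img,cv2.COLOR_BGR2HSV)
near=np.linalg.norm(w[...,:2]-[0.5,-0.095],axis=2)<0.12
m=near&(w[...,2]>0.002)&(w[...,2]<0.04)&(g[...,2]>90)&~((g[...,1]>150)&(g[...,0]<90))
N,L,S,C=cv2.connectedComponentsWithStats(m.astype(np.uint8)); m=L==1+np.argmax(S[1:,4])
r=cv2.minAreaRect(w[m][:,:2].astype(np.float32)*1000); print(r)
c=cv2.boxPoints(r); e=[c[1]-c[0],c[2]-c[1]]; d=max(e,key=np.linalg.norm); d*=np.sign(d[0]); yaw=np.arctan2(d[1],d[0])
print("yaw",yaw, "predicted grip", np.array(r[0])-50*d/np.linalg.norm(d))
x=np.array([np.cos(yaw),np.sin(yaw),0]); np.save("x.npy",x)
R=np.c_[x,[x[1],-x[0],0],[0,0,-1]]
grip=np.array([0.4536,-0.1070,0])
print("pinch_z",ctrl.pinch_z, ctrl.read_state()["t"])
for Rt in (R,R*[-1,-1,1]): print(ctrl.inverse_kinematics([*grip[:2],0.14],Rt))
```

```text
((504.6317443847656, -93.92631530761719), (170.9176483154297, 56.164703369140625), 18.11174964904785)
yaw 0.31610957 predicted grip [ 457.10914612 -109.4698782 ]
pinch_z -0.0187 0.4
[-35.59297567   1.65929979  44.61748129 114.87641643  -1.29717703
  63.94810625 -62.30598555]
[-34.11182743   1.68363342  43.07887602 114.82606848  -1.27988477
  63.94965773 117.62860053]
```

Run:
```python
from h import *
x=np.load("x.npy"); R=np.c_[x,[x[1],-x[0],0],[0,0,-1]]
g=np.array([0.4555,-0.1085])
ctrl.reach([*g,0.16],R)
p=viewer.grab_frame("scene"); a=p["frame"]
print("stop",ctrl.move_l([*g,0.039],vel=0.08,max_force=8))
p=viewer.grab_frame("scene"); b=p["frame"]
cv2.imwrite("pics/close.png",np.hstack([cv2.resize(i[160:290,180:330],(400,347),interpolation=cv2.INTER_CUBIC) for i in (a,b)]))
s=ctrl.read_state(); print(s["t"],s["tool_pos"],s["wrist_force"],s["width"])
```

```text
stop False
4.6667 [ 0.45580761 -0.1084647   0.03936755] [ 0.18758315 -1.00978259  0.10345659] 0.08693307674986026
```

View pics/close.png

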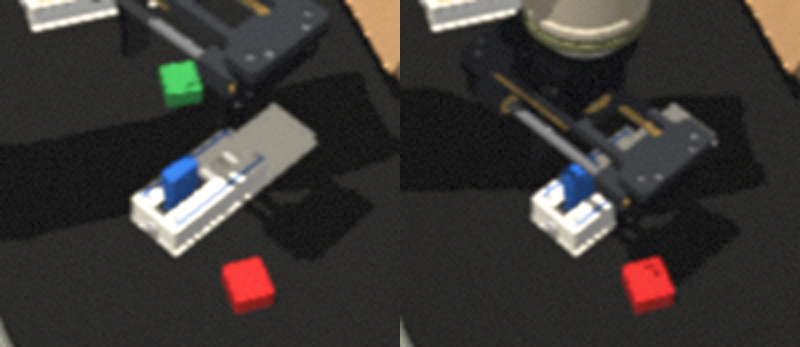

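The left crop shows the blue fin at (180,180) with its dispenser still home. The right crop shows the fin at (578,185) between the open fingers. Next I'll grip it and check.

Run:
```python
from h import *
claw.gripper_to(0.010)
s=ctrl.read_state(); print(s["t"],s["tool_pos"],s["wrist_force"],s["width"],s["finger_force"])
p=viewer.grab_frame("scene")
cv2.imwrite("pics/grip.png",cv2.resize(p["frame"][160:290,180:330],(600,520),interpolation=cv2.INTER_CUBIC))
```

```text
5.8583 [ 0.45539348 -0.10828962  0.0389707 ] [-0.83650415  1.6366645   1.24856392] 0.013830465745480107 30.0001422688365
```

View pics/grip.png

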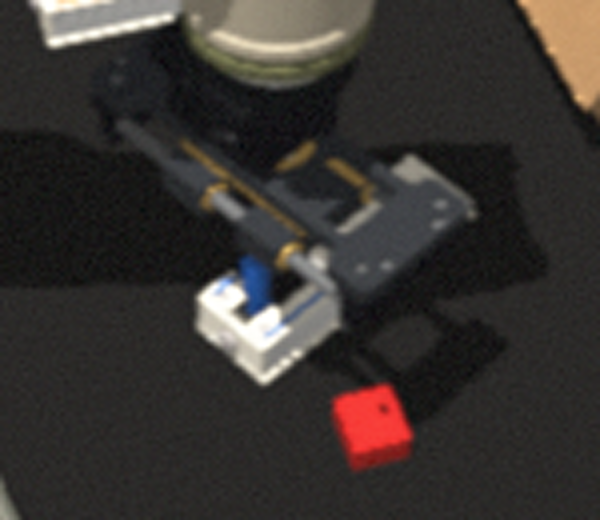

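The fin is held between the pads (width 13.8 mm), with the finger at (270,265). Next I'll slide it to the stop.

Run:
```python
from h import *
x=np.load("x.npy"); s=ctrl.read_state(); p0=np.array(s["tool_pos"])
print(ctrl.move_l(p0+0.053*x,vel=0.05,max_force=18))
s=ctrl.read_state(); f=np.array(s["wrist_force"]); print(s["t"],(np.array(s["tool_pos"])-p0)@x,f,f@x,s["width"])
p=viewer.grab_frame("scene")
cv2.imwrite("pics/slid.png",cv2.resize(p["frame"][160:290,180:330],(600,520),interpolation=cv2.INTER_CUBIC))
```

```text
True
6.875 0.049553009137134264 [-6.17790128 -0.18463053 11.04048807] -5.929195130568276 0.013886603902543959
```

View pics/slid.png

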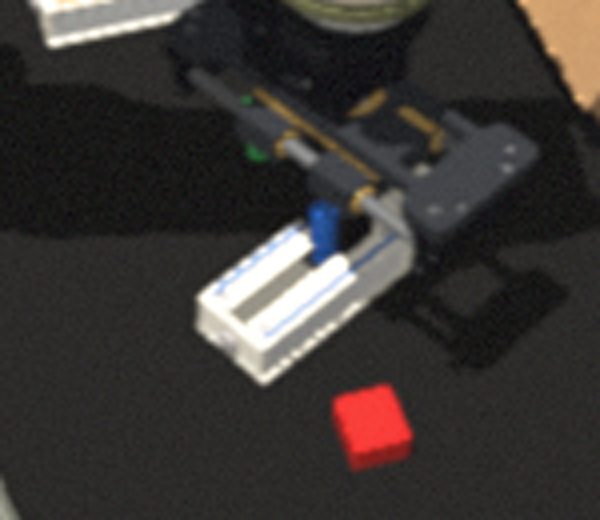

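The fin is at its forward end (322,230), 49.6 mm along, and the 5.9 N along the channel matches the hold force at the stop. Next I'll let go, lift and look.

Run:
```python
from h import *
claw.gripper_to(0.087); ctrl.sleep(0.4)
p=np.array(ctrl.read_state()["tool_pos"]); ctrl.move_l([p[0],p[1],0.2],vel=0.12)
ctrl.move_l([p[0]-0.02,p[1]+0.2,0.22],vel=0.15)
s=ctrl.read_state(); print(s["t"],s["wrist_force"],s["width"])
P=[viewer.grab_frame(n) for n in("top","scene")]
w=cloud(P[0]); x=np.load("x.npy")[:2]; o=np.array([.5046,-.0939])
for r in nets.place_of("blue_box",P[0]):
    c,q=map(int,r["centre"]); d=w[q,c,:2]-o; print(r["confidence"],c,q,d@x,d@[-x[1],x[0]],w[q,c,2])
cv2.imwrite("pics/end.png",np.hstack([cv2.resize(f,(390,360),interpolation=cv2.INTER_CUBIC) for f in(P[0]["frame"][135:255,260:390],P[1]["frame"][170:290,190:320])]))
```

```text
11.675 [ 0.3637198   0.41227509 -0.98870667] 0.08700547150860746
0.74 364 206 -0.05449247577815301 -0.0758014976216141 0.019357704635791895
0.67 251 185 0.027624869453177183 0.10569316304685941 0.33376815005373905
0.63 301 170 0.04373310491203552 0.009053432935705921 0.02364917312443371
```

View pics/end.png

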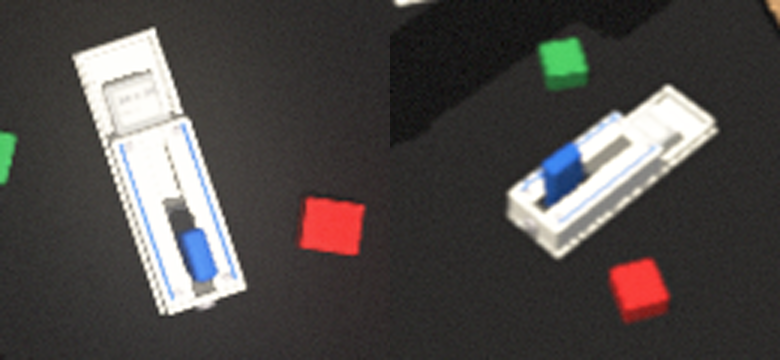

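Both views show the grip home, with the box out of the mouth and in the tray (top crop at (133,103)). I'll do a quick tilt check and hand in if it is flat.

Run:
```python
from h import *
x=np.load("x.npy")[:2]; o=np.array([.5046,-.0939]); n=np.array([-x[1],x[0]])
w=np.nanmean([cloud(viewer.grab_frame("top")) for _ in range(6)],0)
d=w[...,:2]-o; a=d@x*1000; b=d@n*1000
for lo in range(20,84,4):
    m=(a>=lo)&(a<lo+4)&(abs(b-2)<12); print(lo,np.round(np.nanmedian(w[m][:,2])*1000,1),end=" | ")
m=(a>36)&(a<54)&(abs(b-2)<12)
print(np.linalg.lstsq(np.c_[a[m],b[m],np.ones(m.sum())],w[m][:,2]*1000,rcond=None)[0])
```

```text
20 30.7 | 24 20.0 | 28 21.7 | 32 22.2 | 36 22.3 | 40 22.2 | 44 21.9 | 48 22.0 | 52 21.8 | 56 5.4 | 60 4.9 | 64 5.0 | 68 4.7 | 72 4.5 | 76 5.5 | 80 14.5 | [-2.17523940e-02 -7.93745885e-03  2.30972801e+01]
```

Run:
```python
from h import *
x=np.load("x.npy")[:2]; o=np.array([.5046,-.0939]); n=np.array([-x[1],x[0]])
for cam in("top","scene"):
    w=np.nanmean([cloud(viewer.grab_frame(cam)) for _ in range(4)],0)
    d=w[...,:2]-o; a=d@x*1000; b=d@n*1000; z=w[...,2]*1000
    k=abs(b-(1 if cam=="top" else -3))<10
    print(cam)
    for lo,hi in((-100,-72),(16,34),(50,62),(74,92)):
        print([(i,round(float(np.nanmedian(z[k&(a>=i)&(a<i+2)])),0)) for i in range(lo,hi,2) if (k&(a>=i)&(a<i+2)).any()])
```

```text
top
[(-100, 1.0), (-98, 1.0), (-96, 1.0), (-94, 1.0), (-92, 1.0), (-90, 1.0), (-88, 1.0), (-86, 10.0), (-84, 21.0), (-82, 30.0), (-80, 30.0), (-78, 20.0), (-76, 5.0), (-74, 5.0)]
[(16, 31.0), (18, 31.0), (20, 31.0), (22, 31.0), (24, 30.0), (26, 8.0), (28, 22.0), (30, 22.0), (32, 22.0)]
[(50, 23.0), (52, 22.0), (54, 22.0), (56, 22.0), (58, 5.0), (60, 5.0)]
[(74, 5.0), (76, 4.0), (78, 10.0), (80, 15.0), (82, 4.0), (84, 0.0), (86, 1.0), (88, 1.0), (90, 1.0)]
scene
[(-100, -1.0), (-98, -1.0), (-96, -1.0), (-94, -1.0), (-92, -1.0), (-90, -1.0), (-88, 14.0), (-86, 0.0), (-84, 17.0), (-82, 29.0), (-80, 29.0), (-78, 30.0), (-76, 29.0), (-74, 31.0)]
[(16, 30.0), (18, 30.0), (20, 29.0), (22, 29.0), (24, 16.0), (26, 6.0), (28, 22.0), (30, 20.0), (32, 21.0)]
[(50, 21.0), (52, 21.0), (54, 21.0), (56, 20.0)]
[(74, 4.0), (76, 4.0), (78, 10.0), (80, 13.0), (90, -0.0)]
```

The box lies flat in the tray, with its centre about 43 mm ahead of the origin and a gap to the roof edge. Handing in.

```bash
python3 -c "
from h import *
print(ctrl.read_state()['t'],ctrl.finish_job())"
```

```text
the job is handed in; nothing more can be done
12.525 None
```

I slid the blue grip 49.6 mm to its far stop and released it; it is back home, the coverslip box lies flat in the outlet tray about 43 mm ahead of the origin, and I handed the job in at 12.5 s; no verdict came back, and I did not measure the snap-back speed.

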